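# Hang the ear defenders over the rail

### The job

Two pairs of ear defenders stand on the welding table: take the larger one, with the deep cups and the thick padded headband, and hang it over the round bar of the rail, squarely across the bar and near its middle, with one cup on each side. Lower it until the headband is at the bar before letting go, do not drop it on. Leave the smaller, slim pair standing where it is.

Things in the scene. Friction and masses are not known exactly. Their poses are not given: they have to be found in the camera images.
- ear_defenders: larger ear defenders, grey with black pads, 0.2-0.4 kg, standing on flat cup undersides, headband arching above. Origin: on the table midway between cups; z up, y cup to cup, x across the headband. 182 mm in y, 72 in x, 158 tall. Cups 85 mm tall, 88 mm free gap between them. Grasp the headband's top pad (see headband) from above across x, fingertips 138 mm or more above the origin
- headband (a point): middle of the underside of the larger pair's headband pad, 128 mm above its origin, same axes; this face rests on the bar when hung. The black pad is 34 mm wide in x and 26 mm high (128 to 154 mm), level for 36 mm in y, then slopes down 18 degrees to both sides; a 28 mm wide grey strip on it tops out at 158 mm. Fingertips below the pad would hit the bar
- rail: fixed steel hanging rail: level round bar, 20 mm diameter, along its x, on 20 mm square posts at x = -140 and 140 mm, foot plate 340 x 60 x 8 mm. Origin: on the table under mid-bar. Bar axis 150 mm up, top 160 mm. The pair hangs right with its own x along the bar (either way round), cup undersides then about 32 mm above the table
- slim_pair: smaller slim ear defenders, to be left alone: same colours, standing the same way, 142 mm over the cups in y, 56 in x, 120 tall, thin bare 16 mm headband without pad. Origin: on the table midway between cups. The two pairs may stand in either place. Other clutter (steel block, tube offcut, clamp), at most 51 mm tall, lies towards the rail and the robot
Not all that is in view belongs to the job. What is shaped like the ear_defenders but yellow is not meant.

How it is judged:
By the outcome, as a careful person would: the job done as asked, in the order asked, and still so for the second after the job is handed in, with the robot touching nothing.
It also fails if it takes over 45 s, if anything falls off the work surface, if the arm or the gripper's body presses on something with over 40 N, if the wrist force passes 120 N, or if a joint passes its speed limit or range.

### The arm

A 6-joint arm with a two-finger parallel gripper is mounted at the origin on the work surface. World frame = base frame: x ahead of the robot, y to its left, z up, the work surface at z = 0. Lengths are in m, angles in degrees, forces in N, time in s.
With the tool pointing down it reaches from about 0.25 to 0.725 m from the base axis. Payload 9.7 kg.
Tool frame: the origin (TCP) lies midway between the tips of the shut fingers; the grasp point (between the pads) lies 19 mm behind it; z points along the fingers, y is the direction in which the jaws open and shut (so a half turn about z gives the same grasp; the last joint's range is limited). The gripper opens to 85 mm and grips with 20 to 120 N. Pads are 22 mm wide; open, the fingers measure 114 mm over their backs; the gripper's body (76 mm by 85 mm) begins 54 mm behind the grasp point. The pads swing forward as they close: fully open they stand 13 mm farther back than shut.
Start: joints at [67.781, 4.979, 10.078, 95.1, 0, 90], TCP at [0.208, 0.509, 0.231] pointing down, gripper open.
Joint ranges: [-179.16, 179.16], [-48.56, 103.87], [-65.8, 70.77], [-126.05, 130.52], [-82.76, 87.17], [-180, 180]. Speed limits (degrees/s): [127.2, 127.2, 147.25, 180, 180, 180].

### API

Orientations are given as [roll, pitch, yaw] about the fixed x, y, z axes, in that order (R = Rz(yaw) Ry(pitch) Rx(roll)).
In Python, from workcell import get_obs, camera, get_calibration, job_done gives the robot as it stands.
- The arm moves only by the tool play_rows, never from a script. Its argument "commands" is text: rows parted by semicolons, each of 5 numbers parted by spaces: the opening, from 0 (shut) to 1 (fully open), then the shift along the world's x, y, z in mm, then the turn about the world's z in degrees. A call has 1 to 10 rows; each row is the pose to reach, as a shift and turn from the pose commanded when the call began; what a row does not reach only later rows make up. A row lasts 1/12 s, in which the tool goes at most 41.7 mm and 7.16 degrees, less where a joint would pass 70% of its speed; a pose out of reach is approached as far as the arm can. A call with a gripper value outside its range is refused whole. The fingers move at their own pace and stop on an object; "force" is the grip in N (left out, the last holds). Time passes only in rows, so rows that repeat a pose let the fingers close. It gives the time, the measured TCP pose, the force and the opening at its end, in the units of the state.
- get_obs(): the state, without advancing time (a new reading comes with each control period).
- camera(name): name is "scene" or "top" or "wrist"; returns the picture (480x640x3 uint8, red, green, blue); there is no depth.
- get_calibration(name): a dict with "fx", "fy", "cx", "cy" (pixels), "k1" (the pictures are not rectified: a ray, as slopes to the right and down, at radius r is drawn at 1 + k1 r^2 times it, then the intrinsics apply), "eye" and "attitude" of the camera in the world; the wrist camera has in their place "mount" (4x4, takes a point from camera to tool coordinates, whose origin is the TCP and whose axes are the flange's). Camera axes: x right, y down, z forward; pixel columns grow to the right and rows downward; lengths in m; the calibration is good to about 2 mm. A picture is of the moment at which its call begins: read the wrist's pose just before it. get_calibration takes no time and is no camera call.
- job_done(): hands the job in, once; it reports no verdict.
The state is a dict: "time": time; "q": joint angles; "qd": joint speeds; "joint_efforts": joint torques, N m; "ee_pos": TCP position; "tcp_rot": TCP orientation; "wrist_force": force on the tool from outside, world axes, zero at the start; "torque": the same for the moment, N m; "opening": finger opening in m.
Only numpy, scipy, OpenCV 4.12 (cv2) and the standard library are available. Lean on these libraries where they do the work, as an engineer would, in place of code of your own. Each camera call takes 0.05 s, during which the arm holds its last target.

## Working session

There is one attempt and no reset: what is moved stays moved. The work goes in short steps, Python scripts to look and compute and a tool call to move; the robot and the scene stay as the last step left them, time stands still between calls to the robot, and variables do not carry over. Pictures are saved under pics/ and viewed, and the job is handed in when it is done.

Besides the shell and the picture viewer there is one more tool, called in YAML: its name, and indented under it one key for each argument. play_rows: Moves the arm, as the interface text tells. Its arguments: {"type":"object","properties":{"commands":{"type":"string"},"force":{"type":"number"}},"required":["commands"]}

```bash
mkdir -p pics; python3 - <<'E'
from workcell import *
import cv2
print(get_obs())
for n in("scene","top","wrist"):
    print(n,get_calibration(n))
    cv2.imwrite(f"pics/{n}0.png",camera(n)[:,:,::-1])
E
```

```text
{'time': 0.0, 'q': array([ 6.77806167e+01,  5.01015889e+00,  1.00338898e+01,  9.50979686e+01,
       -5.14330478e-04,  8.99996467e+01]), 'qd': array([ 0.01955072,  0.05214879,  0.06409998, -0.04483492,  0.0927875 ,
       -0.11745588]), 'joint_efforts': array([-8.64498143e-04, -5.20384347e+01,  4.64806902e+01,  1.59660674e-02,
       -9.59685008e-05, -1.52619157e-05]), 'ee_pos': array([0.20790308, 0.50895192, 0.23058703]), 'tcp_rot': array([-1.79925762e+02,  5.13872219e-04,  1.57780971e+02]), 'wrist_force': array([-0.20752162, -0.48071642,  0.85341699]), 'torque': array([-0.02352011,  0.00691167,  0.03731629]), 'opening': 0.0855116130172898}
scene {'fx': 526.5494402447723, 'fy': 526.5494402447723, 'cx': 322.12396814989114, 'cy': 241.20929159066486, 'k1': -0.13386844514390012, 'eye': array([ 0.88022945, -0.75744306,  0.9815103 ]), 'attitude': array([-137.90558076,    0.5173896 ,   29.86623906])}
top {'fx': 591.7618718382691, 'fy': 591.7618718382691, 'cx': 316.03323901571275, 'cy': 247.67002990017997, 'k1': -0.08162479845358553, 'eye': array([ 0.38613083, -0.09370936,  1.30152322]), 'attitude': array([-175.32640897,    1.03134122,  -89.96515718])}
wrist {'fx': 360.44261239356996, 'fy': 360.44261239356996, 'cx': 323.99715899963803, 'cy': 235.22329159100252, 'k1': -0.020760413683399048, 'mount': array([[-6.57373406e-04, -9.57716695e-01, -2.87712181e-01,
         7.35423256e-02],
       [ 9.99999778e-01, -6.59878971e-04, -8.82692984e-05,
         1.67399518e-04],
       [-1.05318237e-04, -2.87712175e-01,  9.57716917e-01,
        -1.41009670e-01],
       [ 0.00000000e+00,  0.00000000e+00,  0.00000000e+00,
         1.00000000e+00]])}
```

View pics/scene0.png

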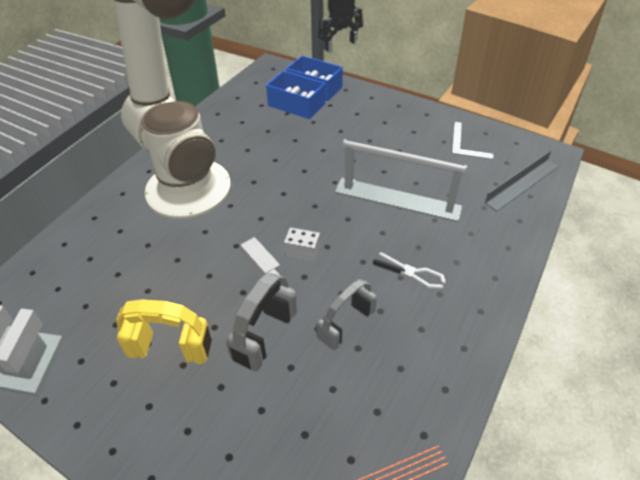

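View pics/top0.png

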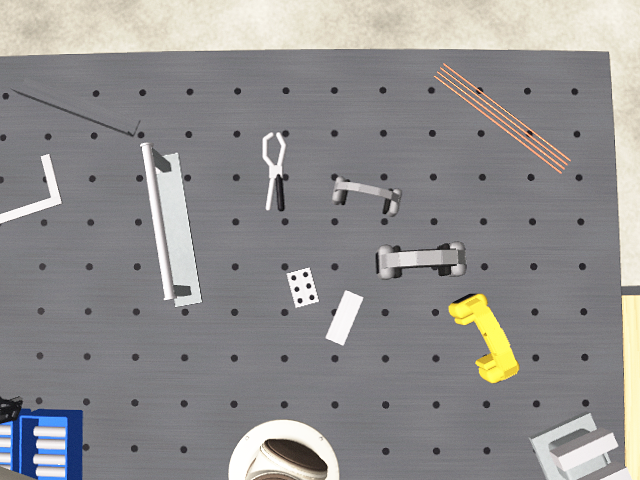

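View pics/wrist0.png

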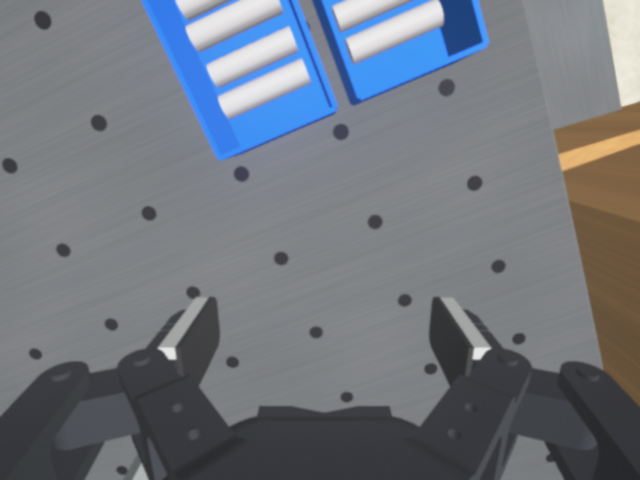

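Candidates in top view: grey pair at (421,260), grey pair at (367,195), yellow at (487,340, excluded). The one at (421,260) is longer and has a wide pad, so it fits the larger pair. I'll confirm with a crop and measure.

```bash
cat > h.py <<'E'
import numpy as np,cv2
from scipy.spatial.transform import Rotation as R
from workcell import *
def KD(c): return np.array([[c['fx'],0,c['cx']],[0,c['fy'],c['cy']],[0,0,1]]),np.array([c['k1'],0,0,0,0.])
def pose(name,obs=None):
    c=get_calibration(name)
    if name=='wrist':
        T=np.eye(4);T[:3,:3]=R.from_euler('xyz',obs['tcp_rot'],degrees=True).as_matrix();T[:3,3]=obs['ee_pos']
        M=T@c['mount'];return M[:3,:3],M[:3,3],c
    return R.from_euler('xyz',c['attitude'],degrees=True).as_matrix(),c['eye'],c
def unproj(P,uv,z):
    A,e,c=P;K,D=KD(c)
    n=cv2.undistortPoints(np.array(uv,float).reshape(-1,1,2),K,D).reshape(-1,2)
    d=np.c_[n,np.ones(len(n))]@A.T
    return e+d*((np.broadcast_to(z,len(n))-e[2])/d[:,2])[:,None]
def proj(P,X):
    A,e,c=P;K,D=KD(c);X=(np.array(X,float)-e)@A
    return cv2.projectPoints(X.reshape(-1,1,3),np.zeros(3),np.zeros(3),K,D)[0].reshape(-1,2)
def crop(im,x0,y0,x1,y1,s,f): cv2.imwrite(f,cv2.resize(im[y0:y1,x0:x1,::-1],None,fx=s,fy=s,interpolation=cv2.INTER_CUBIC))
E
python3 - <<'E'
from h import *
im=cv2.imread('pics/top0.png')[:,:,::-1]
crop(im,320,165,480,285,5,'pics/topc1.png'); crop(im,130,130,210,315,3.2,'pics/topc2.png')
im=cv2.imread('pics/scene0.png')[:,:,::-1]
crop(im,210,255,390,385,4.4,'pics/scc1.png'); crop(im,325,130,475,225,5,'pics/scc2.png')
E
```

```text
(no output)
```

View pics/topc1.png

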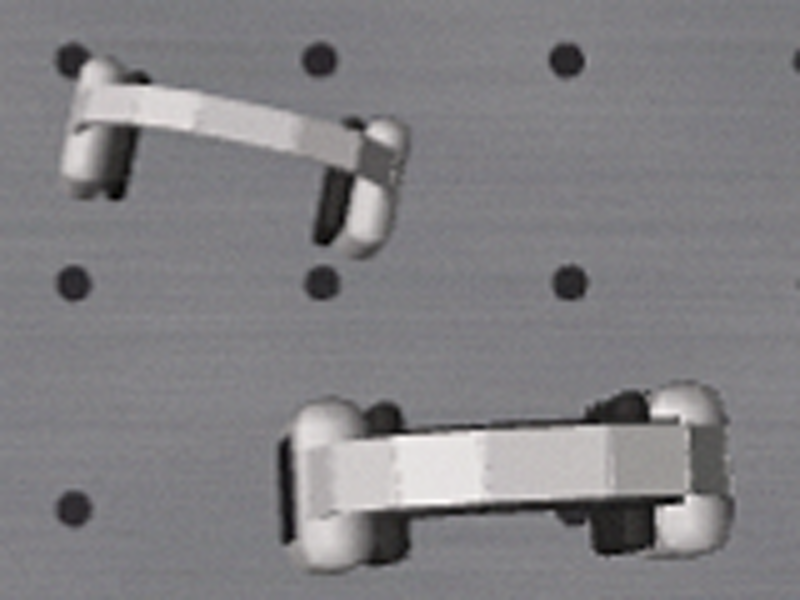

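View pics/topc2.png

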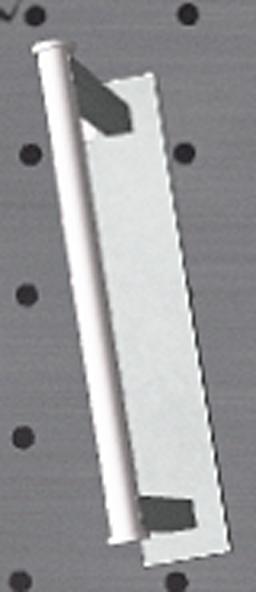

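View pics/scc1.png

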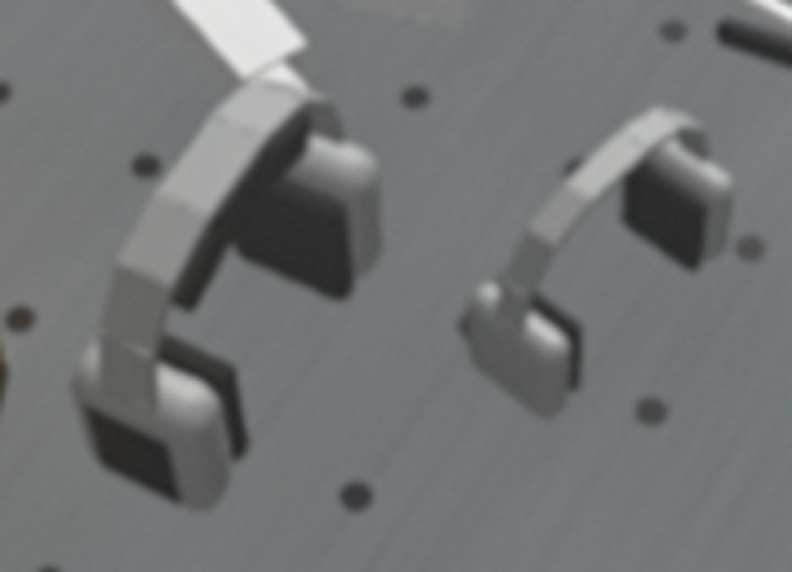

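View pics/scc2.png

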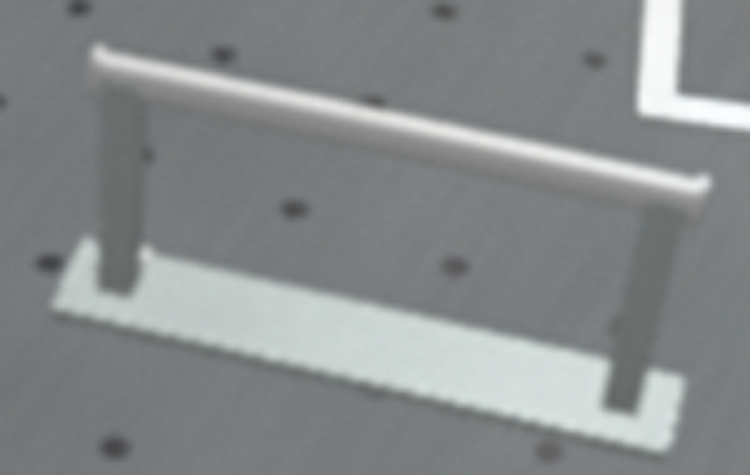

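```bash
python3 - <<'E'
from h import *
from scipy.optimize import least_squares
T=pose('top');S=pose('scene')
def tc(p,x0,y0,s): return [(x0+(a+.5)/s-.5,y0+(b+.5)/s-.5) for a,b in p]
# strip flat corners
c=tc([(487,434),(487,506),(610,426),(610,499)],320,165,5)
X=unproj(T,c,.158);print(X)
print('strip c',X.mean(0), 'ydir', np.degrees(np.arctan2(*( (X[:2].mean(0)-X[2:].mean(0))[[1,0]]))))
# cups: tops approx z .06 outer ends
# scene view flat strip corners: (219,116),(288,136?) top edge; bottom (158,198),(215,215)
cs=tc([(219,116),(268,137),(158,198),(213,215)],210,255,4.4)
Y=unproj(S,cs,.158);print(Y,Y.mean(0),np.degrees(np.arctan2(*((Y[:2].mean(0)-Y[2:].mean(0))[[1,0]]))))
# rail
b=tc([(53,45),(122,541)],130,130,3.2);Bt=unproj(T,b,.15)
bs=tc([(97,62),(703,192)],325,130,5);Bs=unproj(S,bs,.15)
for B in(Bt,Bs):print('bar',B,B.mean(0),np.linalg.norm(B[0]-B[1]),np.degrees(np.arctan2(*((B[0]-B[1])[[1,0]]))))
# foot plate corners z=.008: 
f=tc([(153,73),(229,550),(146,566)],130,130,3.2);F=unproj(T,f,.008);print('plate',F,(F[0]+F[2])/2,np.linalg.norm(F[0]-F[1]))
fs=tc([(52,307),(667,452),(687,376),(85,238)],325,130,5);F=unproj(S,fs,.008);print(F,F.mean(0))
# slim
s=tc([(115,103),(360,160)],320,165,5);print('slim',unproj(T,s,[.1,.1]))
E
```

```text
[[ 0.47220027 -0.26865809  0.158     ]
 [ 0.44428449 -0.26830163  0.158     ]
 [ 0.47526499 -0.3165003   0.158     ]
 [ 0.44693452 -0.31604352  0.158     ]]
strip c [ 0.45967107 -0.29237588  0.158     ] ydir 93.42150822361116
[[ 0.4478824  -0.26903493  0.158     ]
 [ 0.47369297 -0.26798673  0.158     ]
 [ 0.45021611 -0.31994219  0.158     ]
 [ 0.47638282 -0.31544117  0.158     ]] [ 0.46204357 -0.29310125  0.158     ] 92.92369034513246
bar [[0.69030678 0.26875301 0.15      ]
 [0.38017724 0.21751029 0.15      ]] [0.53524201 0.24313165 0.15      ] 0.31433444920909975 9.382215519767957
bar [[0.37708985 0.21695248 0.15      ]
 [0.68548599 0.27361877 0.15      ]] [0.53128792 0.24528562 0.15      ] 0.31355901138949943 -169.5883160962942
plate [[0.70683816 0.24126082 0.008     ]
 [0.37357636 0.18141943 0.008     ]
 [0.36238877 0.23886699 0.008     ]] [0.53461347 0.2400639  0.008     ] 0.3385918150402586
[[0.37328644 0.17828721 0.008     ]
 [0.70568737 0.23896811 0.008     ]
 [0.69556379 0.29869906 0.008     ]
 [0.36175669 0.23747445 0.008     ]] [0.53407357 0.2383572  0.008     ]
slim [[ 0.61316689 -0.1265662   0.1       ]
 [ 0.58933245 -0.22698744  0.1       ]]
```

The enlarged crop confirms it: the larger pair is the grey one at top (421,260), with a wide strip over a black pad and deep cups. The slim one at (367,195) has a bare thin band. Larger pair ≈ (0.460, -0.293), x axis ≈ 3.2°; bar centre ≈ (0.534, 0.242), direction ≈ 10°.

play_rows:
  commands: "1 0 0 40 0; 1 252 -802 40 -64.6; 1 252 -802 40 -64.6; 1 252 -802 40 -64.6; 1 252 -802 40 -64.6; 1 252 -802 40 -64.6; 1 252 -802 40 -64.6; 1 252 -802 40 -64.6; 1 252 -802 40 -64.6; 1 252 -802 40 -64.6"

```text
time: 0.98
ee_pos: [0.3202, 0.1496, 0.2713]
tcp_rot: [180.0, -0.0, 93.0]
wrist_force: [1.1, -0.4, -0.1]
opening: 0.0855
```

play_rows:
  commands: "1 140 -442 0 0; 1 140 -442 0 0; 1 140 -442 0 0; 1 140 -442 0 0; 1 140 -442 0 0; 1 140 -442 0 0; 1 140 -442 0 0; 1 140 -442 0 0; 1 140 -442 0 0; 1 140 -442 0 0"

```text
time: 1.82
ee_pos: [0.4462, -0.2481, 0.2711]
tcp_rot: [180.0, -0.0, 93.3]
wrist_force: [0.8, 0.6, 0.6]
opening: 0.0851
```

play_rows:
  commands: "1 0 0 0 0; 1 0 0 0 0; 1 0 0 0 0"

```text
time: 2.07
ee_pos: [0.4459, -0.2457, 0.2709]
tcp_rot: [-179.9, -0.0, 93.3]
wrist_force: [0.4, -0.1, -0.9]
opening: 0.0857
```

```bash
python3 - <<'E'
from h import *
o=get_obs();im=camera('wrist');cv2.imwrite('pics/w1.png',im[:,:,::-1])
import pickle;pickle.dump(pose('wrist',o),open('w1.pkl','wb'))
print(o['ee_pos'],o['tcp_rot'])
E
```

```text
[ 0.44593532 -0.24574204  0.27090001] [-1.79945967e+02 -4.54951297e-02  9.32810067e+01]
```

View pics/w1.png

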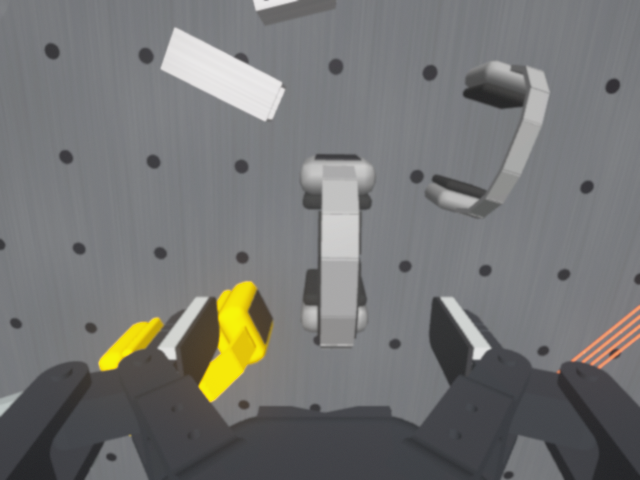

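```bash
python3 - <<'E'
from h import *
import pickle
P=pickle.load(open('w1.pkl','rb'))
c=np.array([(321,259),(358,259),(321,346),(355,346),(322,213),(358,213)])
print(unproj(P,c,.158))
# predictions of flat strip corners given estimate
th=np.radians(3.2);Rz=np.array([[np.cos(th),-np.sin(th)],[np.sin(th),np.cos(th)]])
L=np.array([[-.014,.0235],[.014,.0235],[-.014,-.0235],[.014,-.0235]])
print(proj(P,np.c_[L@Rz.T+[.4605,-.2926],np.full(4,.158)]))
im=cv2.imread('pics/w1.png')[:,:,::-1];crop(im,280,140,400,360,2.7,'pics/w1c.png')
E
```

```text
[[ 0.44457486 -0.26710163  0.158     ]
 [ 0.47229704 -0.26552626  0.158     ]
 [ 0.44864835 -0.34223715  0.158     ]
 [ 0.47620707 -0.34067728  0.158     ]
 [ 0.44337859 -0.23173461  0.158     ]
 [ 0.46933911 -0.23025581  0.158     ]]
[[321.63991992 262.55274039]
 [358.83581993 262.5840024 ]
 [321.70870414 318.16709645]
 [357.10956849 318.19008699]]
```

View pics/w1c.png

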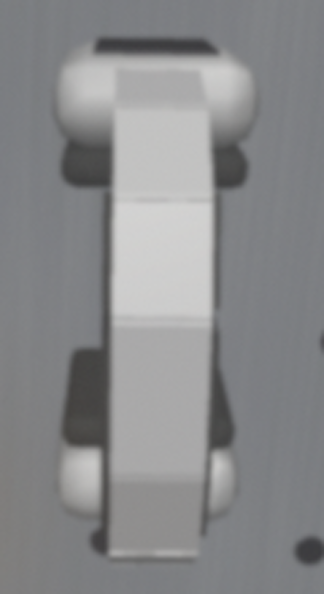

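Wrist view agrees: flat strip spans (321..358, 259..318), giving a centre of about (0.460, -0.292). I'll descend with a stop midway.

play_rows:
  commands: "1 14 -46 0 0; 1 14 -46 -30 0; 1 14 -46 -70 0; 1 14 -46 -90 0; 1 14 -46 -105 0; 1 14 -46 -118 0; 1 14 -46 -128 0; 1 14 -46 -135 0; 1 14 -46 -135 0; 1 14 -46 -135 0"

```text
time: 2.95
ee_pos: [0.4603, -0.2914, 0.1369]
tcp_rot: [180.0, 0.0, 93.4]
wrist_force: [0.0, -0.4, 0.0]
opening: 0.0853
```

```bash
python3 - <<'E'
from h import *
o=get_obs();print(o['ee_pos'],o['wrist_force'],o['time'])
crop(camera('scene'),180,240,400,390,3.6,'pics/s2.png')
E
```

```text
[ 0.46034627 -0.29138952  0.13691783] [ 0.03491633 -0.39735591  0.04568163] 2.95
```

View pics/s2.png

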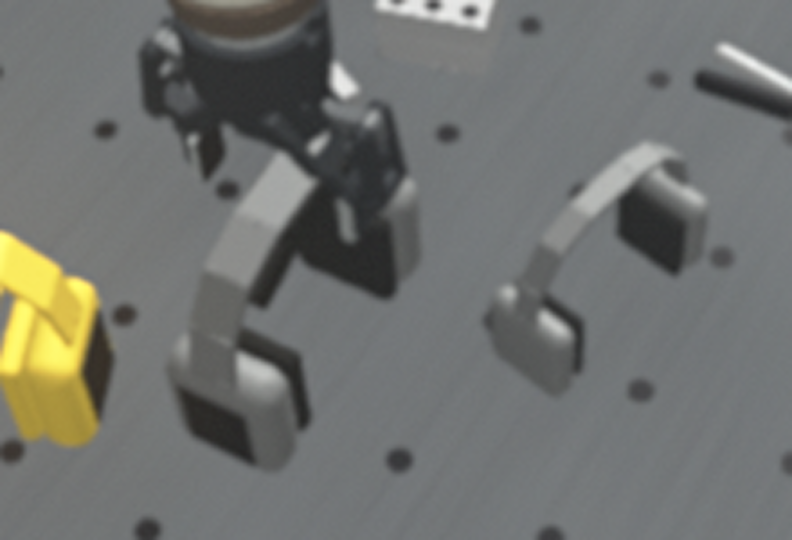

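The fingers straddle the headband's flat top. Closing.

play_rows:
  commands: "0.3 0 0 0 0; 0 0 0 0 0; 0 0 0 0 0; 0 0 0 0 0; 0 0 0 0 0; 0 0 0 0 0; 0 0 0 0 0; 0 0 0 0 0"
  force: 50

```text
time: 3.67
ee_pos: [0.4603, -0.292, 0.1368]
tcp_rot: [180.0, 0.0, 93.3]
wrist_force: [-1.2, -0.1, 6.1]
opening: 0.0327
```

```bash
python3 - <<'E'
from h import *
o=get_obs();print(o['ee_pos'],o['wrist_force'],o['opening'],o['time'])
crop(camera('scene'),180,240,400,390,3.6,'pics/s3.png')
E
```

```text
[ 0.46027057 -0.29199581  0.13677267] [-1.23818023 -0.08392975  6.07751591] 0.03273842055021029 3.6667
```

View pics/s3.png

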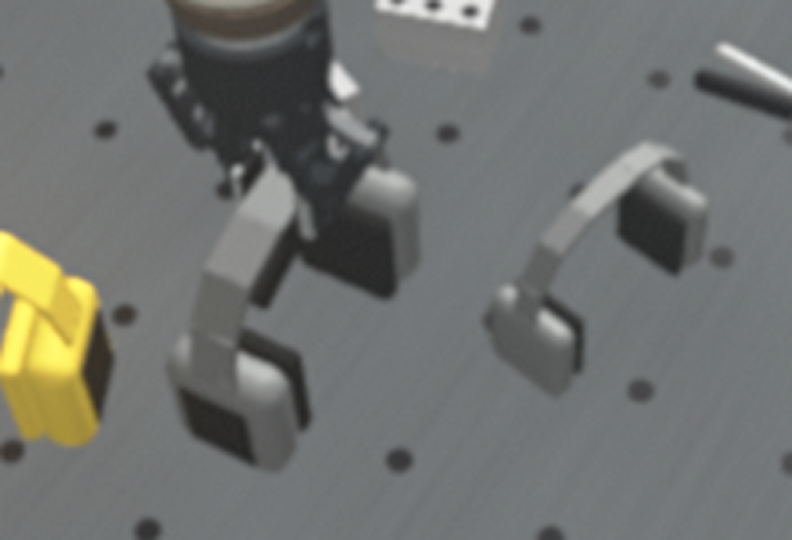

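play_rows:
  commands: "0 0 0 10 0; 0 0 0 25 0; 0 0 0 50 0; 0 0 0 85 0; 0 0 0 120 0; 0 0 0 155 0; 0 0 0 185 0; 0 0 0 205 0; 0 0 0 210 0; 0 0 0 210 0"

```text
time: 4.55
ee_pos: [0.4606, -0.2921, 0.3472]
tcp_rot: [179.9, 0.1, 93.3]
wrist_force: [1.1, -0.4, -3.1]
opening: 0.033
```

```bash
python3 - <<'E'
from h import *
o=get_obs();print(o['ee_pos'],o['wrist_force'],o['opening'],o['time'])
cv2.imwrite('pics/s4.png',camera('scene')[:,:,::-1])
E
```

```text
[ 0.46061197 -0.29205396  0.34719694] [ 1.12225282 -0.43356894 -3.14656599] 0.033018397133530754 4.55
```

View pics/s4.png

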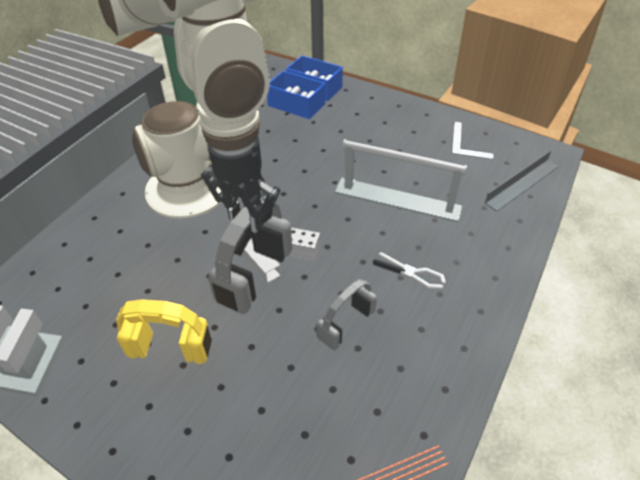

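The larger pair is held (about 3.1 N down) and clear of the table. Next I carry it to above the bar.

play_rows:
  commands: "0 2 15 0 0; 0 6 40 0 1; 0 11 70 0 2; 0 16 105 0 3; 0 21 140 0 4; 0 26 175 0 5; 0 31 210 0 6; 0 36 245 0 6.9; 0 41 280 0 6.9; 0 46 315 0 6.9"

```text
time: 5.43
ee_pos: [0.5057, 0.0249, 0.3441]
tcp_rot: [-179.8, -0.0, 100.2]
wrist_force: [0.3, -0.5, -3.2]
opening: 0.0327
```

play_rows:
  commands: "0 5 35 0 0; 0 10 70 0 0; 0 15 105 0 0; 0 19 140 0 0; 0 23 170 0 0; 0 26 195 0 0; 0 27.5 212 0 0; 0 27.5 219 0 0; 0 27.5 219 0 0; 0 27.5 219 0 0"

```text
time: 6.27
ee_pos: [0.5335, 0.2417, 0.3451]
tcp_rot: [-179.9, 0.0, 100.2]
wrist_force: [-0.0, 0.7, -1.5]
opening: 0.0331
```

```bash
python3 - <<'E'
from h import *
import pickle
o=get_obs();print(o['ee_pos'],o['tcp_rot'],o['wrist_force'],o['opening'],o['time'])
crop(camera('scene'),280,40,520,240,3.3,'pics/s5.png')
crop(camera('top'),60,80,300,330,2.4,'pics/t5.png')
pickle.dump(pose('wrist',o),open('w5.pkl','wb'));cv2.imwrite('pics/w5.png',camera('wrist')[:,:,::-1])
E
```

```text
[0.5334743  0.24172949 0.34507625] [-1.79884932e+02  4.70508303e-02  1.00243819e+02] [-0.04929997  0.70432025 -1.47586768] 0.03308732980607183 6.2667
```

View pics/s5.png

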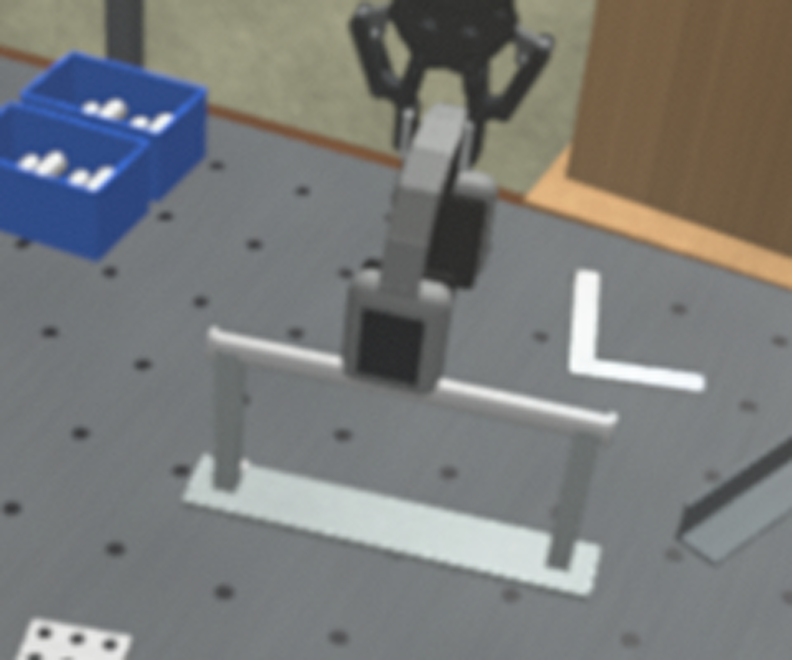

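View pics/t5.png

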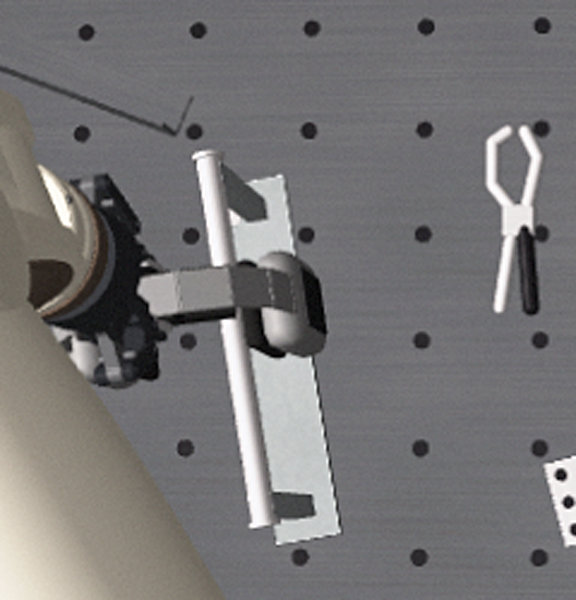

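View pics/w5.png

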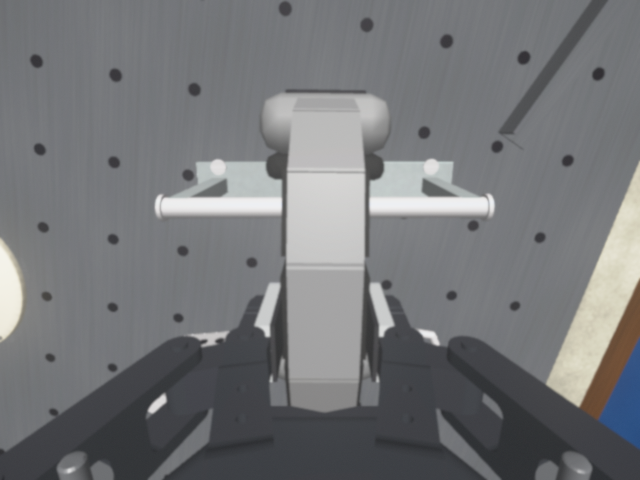

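```bash
python3 - <<'E'
from h import *
import pickle
P=pickle.load(open('w5.pkl','rb'))
B=unproj(P,[(159.5,207),(491,206)],.150);print(B,B.mean(0),np.linalg.norm(B[0]-B[1]),np.degrees(np.arctan2(*((B[1]-B[0])[[1,0]]))))
S=unproj(P,[(286,265),(366,265),(287.5,380),(362,380)],.158+.345-.1368);print(S,S.mean(0))
E
```

```text
[[0.3780297  0.21431386 0.15      ]
 [0.68942074 0.2714964  0.15      ]] [0.53372522 0.24290513 0.15      ] 0.3165978956444989 10.405623932866487
[[0.51530437 0.26536786 0.3662    ]
 [0.54334461 0.27043636 0.3662    ]
 [0.52304277 0.21707768 0.3662    ]
 [0.552113   0.22235404 0.3662    ]] [0.53345119 0.24380899 0.3662    ]
```

The wrist view shows the bar level at row 206 (columns 160–490) and the pair square across it: strip centre (0.5335, 0.2438) against bar centre (0.5337, 0.2429). I'll lower it to about 8 mm above the bar.

play_rows:
  commands: "0 0 0 -15 0; 0 0 0 -40 0; 0 0 0 -65 0; 0 0 0 -90 0; 0 0 0 -110 0; 0 0 0 -128 0; 0 0 0 -145 0; 0 0 0 -158 0; 0 0 0 -166 0; 0 0 0 -168 0"

```text
time: 7.25
ee_pos: [0.5333, 0.2411, 0.177]
tcp_rot: [-179.9, 0.0, 100.2]
wrist_force: [0.6, -0.2, -2.6]
opening: 0.0328
```

play_rows:
  commands: "0 0 0 -2 0; 0 0 0 -3 0; 0 0 0 -4 0; 0 0 0 -4 0"

```text
time: 7.58
ee_pos: [0.5339, 0.2422, 0.1748]
tcp_rot: [180.0, -0.0, 100.2]
wrist_force: [-0.4, -0.3, -2.5]
opening: 0.0327
```

```bash
python3 - <<'E'
from h import *
o=get_obs();print(o['ee_pos'],o['tcp_rot'],o['wrist_force'],o['torque'],o['time'])
crop(camera('scene'),300,80,500,230,4,'pics/s6.png')
crop(camera('top'),100,120,240,320,3,'pics/t6.png')
E
```

```text
[0.53394122 0.24223729 0.17484134] [ 1.79952523e+02 -1.29025192e-02  1.00218597e+02] [-0.36136078 -0.31030475 -2.54225191] [0.01149072 0.03074142 0.00877598] 7.5833
```

View pics/s6.png

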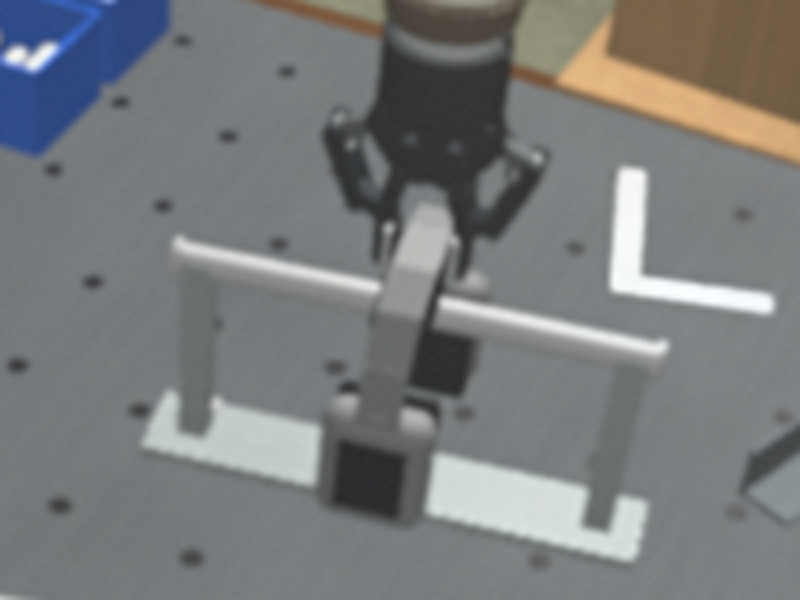

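One cup is on each side of the bar. I'll ease down until it touches.

play_rows:
  commands: "0 0 0 -1 0; 0 0 0 -2 0; 0 0 0 -3 0; 0 0 0 -4 0; 0 0 0 -4 0"

```text
time: 8.1
ee_pos: [0.5336, 0.2422, 0.17]
tcp_rot: [-180.0, 0.0, 100.2]
wrist_force: [-0.3, -1.2, -3.3]
opening: 0.0329
```

play_rows:
  commands: "0 0 0 -0.7 0; 0 0 0 -1.4 0; 0 0 0 -1.4 0"

```text
time: 8.35
ee_pos: [0.5337, 0.2422, 0.1688]
tcp_rot: [-180.0, -0.0, 100.2]
wrist_force: [0.7, -0.4, -1.8]
opening: 0.0326
```

play_rows:
  commands: "0 0 0 -0.7 0; 0 0 0 -1.2 0; 0 0 0 -1.2 0"

```text
time: 8.6
ee_pos: [0.5337, 0.2422, 0.1686]
tcp_rot: [179.9, -0.0, 100.2]
wrist_force: [-2.0, -0.8, 4.8]
opening: 0.0332
```

Contact: the force went from -2.6 to +4.8 N, so the headband is seated on the bar. Releasing.

play_rows:
  commands: "0.45 0 0 0 0; 0.5 0 0 0 0; 0.6 0 0 0 0; 0.7 0 0 0 0; 0.85 0 0 0 0; 1 0 0 0 0; 1 0 0 0 0; 1 0 0 0 0"

```text
time: 9.27
ee_pos: [0.5337, 0.2422, 0.1677]
tcp_rot: [-180.0, 0.0, 100.2]
wrist_force: [-0.3, 0.2, -0.6]
opening: 0.0847
```

```bash
python3 - <<'E'
from h import *
o=get_obs();print(o['ee_pos'],o['wrist_force'],o['opening'],o['time'])
crop(camera('scene'),300,80,500,230,4,'pics/s7.png')
E
```

```text
[0.53372235 0.24216377 0.16768344] [-0.32223339  0.24235137 -0.62229213] 0.08473223009999488 9.2667
```

View pics/s7.png

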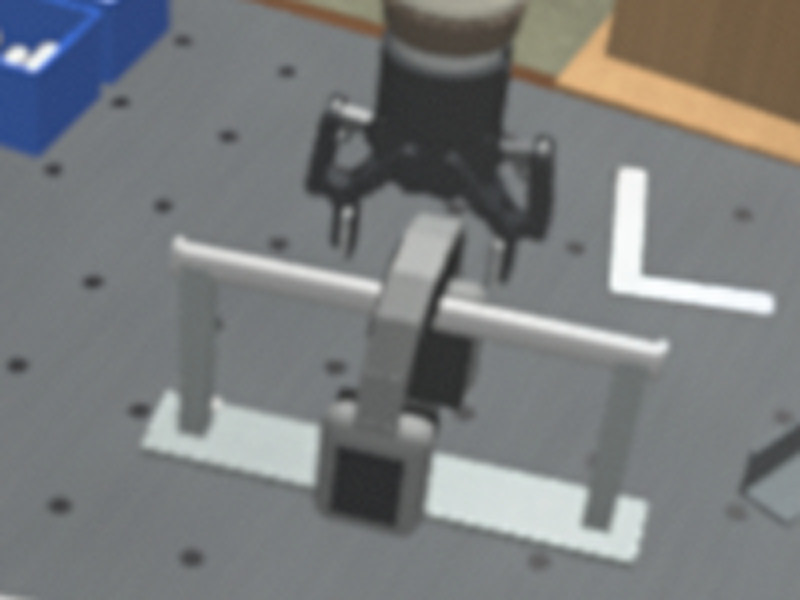

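The pair hangs free with the fingers clear on both sides. Retreating straight up.

play_rows:
  commands: "1 0 0 8 0; 1 0 0 25 0; 1 0 0 50 0; 1 0 0 80 0; 1 0 0 115 0; 1 0 0 145 0; 1 0 0 165 0; 1 0 0 175 0; 1 0 0 175 0; 1 0 0 175 0"

```text
time: 10.15
ee_pos: [0.534, 0.2423, 0.343]
tcp_rot: [179.9, -0.0, 100.2]
wrist_force: [0.2, 1.0, -0.1]
opening: 0.0848
```

```bash
python3 - <<'E'
from h import *
import pickle
o=get_obs();print(o['ee_pos'],o['wrist_force'],o['opening'],o['time'])
pickle.dump(pose('wrist',o),open('w8.pkl','wb'));cv2.imwrite('pics/w8.png',camera('wrist')[:,:,::-1])
cv2.imwrite('pics/s8.png',camera('scene')[:,:,::-1])
E
```

```text
[0.53395761 0.24227994 0.34301301] [ 0.21054153  0.98695241 -0.08273849] 0.08481457220002443 10.15
```

View pics/w8.png

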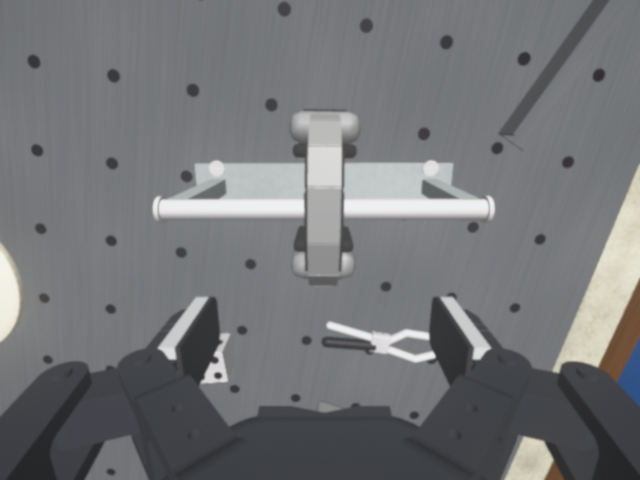

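View pics/s8.png

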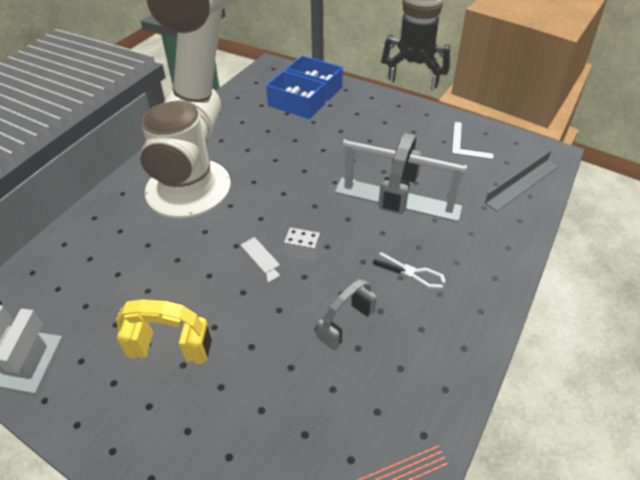

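The wrist view shows the headband square across the bar at column 325, with the bar running 157–492 and one cup on each side (rows 127 and 263). The slim pair still stands at scene (347,313).

```bash
python3 - <<'E'
from workcell import *
print(job_done())
E
```

```text
the job is handed in; nothing more can be done
None
```

The larger grey ear defenders now hang over the middle of the bar, squarely across it, with one cup on each side. I lowered them until the wrist force rose from about -2.6 to +4.8 N, which showed the headband was on the bar. Then I opened the gripper and backed straight up.

- **Final check:** in the last wrist picture the headband sits at column 325, against a bar centre of about 325. The pair hangs free and the gripper is about 17 cm above where it let go. The scene picture shows the slim pair, the yellow pair and the clutter where they stood.
- **Time and forces:** the job took about 10 s, and no wrist force I read was above about 6 N.
- **Disagreements:** the camera estimates of the bar's centre and direction differed by up to about 4 mm and 1°. I settled them with the close wrist view before lowering. No check failed.

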